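# Serve the round bun with the tongs

### The arm

A 7-joint arm with a two-finger parallel gripper is mounted at the origin on the work surface. World frame = base frame: x ahead of the robot, y to its left, z up, the work surface at z = 0. Lengths are in m, angles in rad, forces in N, time in s.
With the tool pointing down it reaches from about 0.35 to 0.9 m from the base axis. Payload 7.2 kg.
Tool frame: the origin (TCP) lies midway between the tips of the shut fingers; the grasp point (between the pads) lies 19 mm behind it (bot.grasp_offset is the distance from the TCP to the grasp point, in m); z points along the fingers, y is the line along which they close (so a half turn about z gives the same grasp; the last joint's range is limited). The gripper opens to 85 mm and grips with 20 to 120 N. Pads are 22 mm wide; open, the fingers measure 114 mm over their backs; the gripper's body (76 mm by 85 mm) begins 54 mm behind the grasp point. The pads swing forward as they close: fully open they stand 13 mm farther back than shut.
Start: joints at [-1.221, 0.411, -0.013, 1.596, 0.006, 1.134, -0.082], TCP at [0.254, 0.571, 0.231] pointing down, gripper open.
Joint ranges: [-2.95, 2.95], [-0.29, 1.99], [-1.47, 1.44], [0.14, 2.54], [-1.03, 4.17], [0.13, 1.85], [-2.86, 2.86]. Speed limits (rad/s): [2.39, 2.39, 3.01, 3.01, 3.14, 3.14, 3.14].

### API

Orientations are given as a unit quaternion [x, y, z, w].
In Python, from rig import readout, optics, bot, silhouettes gives the robot as it stands.
- The arm moves only by the tool send_rows, never from a script. Its arguments are lists of equal length, an entry for each row: "travel": the shift along the tool's x, y, z in cm, a list of three; "rot": the turn, a rotation vector about the tool's x, y, z in degrees, a list of three; "grip": the opening, from 0 (shut) to 1 (fully open). A call has 1 to 8 rows; each row is the pose to reach, as a shift and turn from the pose commanded when the call began, along the tool's axes at that moment; what a row does not reach only later rows make up. A row lasts 1/10 s, in which the tool goes at most 50 mm and 8.59 degrees, less where a joint would pass 70% of its speed; a pose out of reach is approached as far as the arm can. A call with a gripper value outside its range is refused whole. The fingers move at their own pace and stop on an object; "grip_force" is the grip in N (left out, the last holds). Time passes only in rows, so rows that repeat a pose let the fingers close. It gives the time, the measured TCP pose, the force, the opening and the grip force at its end, in the units of the state.
- readout.state(): the state, without advancing time (a new reading comes with each control period).
- optics.snapshot(name): name is "side" or "top" or "wrist"; returns a dict with "pixels" (384x512x3 uint8, blue, green, red), "fov_y" (degrees; the focal length in pixels is half the picture's height over the tangent of half this angle, whatever the lens; pixels are square), "cx", "cy" (the principal point, pixels), "eye" and "rotation" of the camera in the world. Camera axes: x right, y down, z forward; pixel columns grow to the right and rows downward; lengths in m; the calibration is good to about 2 mm. A picture is of the moment at which its call begins. There is no depth.
- bot.hand_in(): hands the job in; it is judged then, once.
Trained networks look in the newest picture that a camera, given by its name, has taken for a name from the list of things; names that differ only in an ending like _2 or _b are one class to them, and where a whole thing is asked for, a point or a joint stands for the part that bears it (a point fixed in the world has none). Each returns a list of dicts, best first, with "conf" (0 to 1); they miss things now and then, are a little off and sometimes report something else, mostly with a low value. They report only what shows in the picture. A call takes as long as a camera call. They do not tell look-alikes from the thing itself.
- silhouettes(camera, name): "mask" (384x512 bool, what is visible of it) and "centre" ([column, row] in pixels, amid what is visible of it).
The state is a dict: "time_s": time; "qpos": joint angles; "qd": joint speeds; "joint_efforts": joint torques, N m; "tcp_pos": TCP position; "orientation": TCP orientation; "wrist_force": force on the tool from outside, world axes, zero at the start; "moment": the same for the moment, N m; "opening": opening from 0.0 (shut) to 1.0 (fully open); "finger_force": force on a finger pad.
Only numpy, scipy, OpenCV 4.12 (cv2) and the standard library are available. Lean on these libraries where they do the work, as an engineer would, in place of code of your own. Each camera call takes 0.05 s, during which the arm holds its last target. There are 200 camera calls.

### The job

Snack time in the break room: pick up the kitchen tongs, take the round bun off the wooden board with them without crushing it, and finish while still holding it in the tongs, lifted still and level about ten centimetres above the empty plate. Do not touch the bun with the gripper, leave the square cake and the long finger roll where they lie on the board, and do not shove the plate about.

Things in the scene. Friction and masses are not known exactly. Their poses are not given: they have to be found in the camera images.
- tongs: Steel spring kitchen tongs with black rubber grip sleeves, 243 mm long, lying flat; the arms close sideways. Origin: underside, midway between the sleeves. Own x points from tail (hinges at x = -100 mm, end at -128 mm) to tips, y to the left arm, z up. Sleeves span x -30 to 30 mm, z 0 to 30 mm. Fingers from above, closing along y on the sleeves, squeeze the tongs shut. 130 g, balanced near the sleeves.
- tongs_tip (a point): The point midway between the two tip paddles of the tongs, 105 mm ahead of the tongs' origin and 14 mm above their underside; axes as the tongs. Paddles span x 86 to 121 mm and z 0 to 28 mm of the tongs, at rest 80 mm clear between them and 95 mm over their outsides. The tips move twice as far as the sleeves.
- tongs_left: Left arm of the tongs; origin at its hinge at the tail. The sleeves of both arms measure 66 mm over their outsides at rest (62 mm at the rear end, 70 mm at the front end) and about 49 mm with the bun between the tips.
- tongs_right: Right arm of the tongs; origin at its hinge at the tail. The two arms move together on a spring: 8 N on the sleeves begins to close them, about 12 N closes them to the bun's width; the tips press on a held thing with half of the grip force beyond that. Released, they spring open.
- bun: The round bun, bread brown, 46 mm in diameter and 36 mm high with a domed top and upright sides from 7 to 25 mm height, about 45 g, standing on the board. Origin: centre of its underside, z up. Each arm of the tongs may press on it with up to 40 N before it is crushed.
- bun_mid (a point): The middle of the round bun, 18 mm above its underside.
- cake: Square cake, bread brown with a darker top, 44 x 44 x 30 mm high, on the board; to be left alone. Origin: centre of its underside.
- finger_roll: Long finger roll, bread brown, 70 mm (own x) x 34 mm x 28 mm high, on the board; to be left alone. Origin: centre of its underside.
- board: Pale wooden board, fixed, 130 mm (own x) x 300 mm (own y) x 12 mm thick. The three pastries stand on it in a row along its y, 95 mm apart. Origin: centre of its underside; its top is 12 mm above.
- plate: Empty white round plate, 140 mm in diameter, 18 mm high at the rim, on the table. Origin: centre of its underside.
Not all that is in view belongs to the job. Leave any black, grey or turquoise look-alike of the bun alone.

How it is judged:
By the outcome, as a careful person would: the job done as asked, in the order asked, and still so for the second after the job is handed in, while the arm keeps its last pose, push and grip.
It also fails if it takes over 43 s, if anything falls off the work surface, if the arm or the gripper's body presses on something with over 40 N, if the wrist force passes 120 N, or if a joint passes its speed limit or range.

## Working session

There is one attempt and no reset: what is moved stays moved. The work goes in short steps, Python scripts to look and compute and a tool call to move; the robot and the scene stay as the last step left them, time stands still between calls to the robot, and variables do not carry over. Pictures are saved under pics/ and viewed, at most 10 in all, crops included, and the job is handed in when it is done.

Besides the shell and the picture viewer there is one more tool, called after "Call:" as name(argument=value, ...) on one line, values as JSON. send_rows: Moves the arm, as the interface text tells. Its arguments: {"type":"object","properties":{"travel":{"type":"array"},"rot":{"type":"array"},"grip":{"type":"array"},"grip_force":{"type":"number"}},"required":["travel","rot","grip"]}

```bash
mkdir -p pics; ls; python3 - <<'E'
from rig import readout, optics, bot, silhouettes
import cv2,numpy as np
for n in ["top","side"]:
    s=optics.snapshot(n); cv2.imwrite(f"pics/{n}0.png",s["pixels"])
    print(n,s["fov_y"],s["cx"],s["cy"],s["eye"],np.round(s["rotation"],4).tolist())
    for k in ["tongs","bun","cake","finger_roll","board","plate","tongs_left","tongs_right"]:
        print(k,[(round(d["conf"],2),np.round(d["centre"],1).tolist(),int(d["mask"].sum())) for d in silhouettes(n,k)])
print(readout.state()["time_s"],bot.grasp_offset)
E
```

```text
pics
top 50.51015428094507 251.47021397791906 192.68580601229831 [ 0.43384517 -0.01068089  1.26681228] [0.7131, -0.7004, 0.0119, -0.0281]
tongs [(0.93, [386.2, 212.5], 258)]
bun [(0.75, [251.1, 157.0], 181), (0.66, [323.7, 137.0], 198), (0.54, [227.0, 204.6], 148), (0.53, [282.9, 202.0], 164)]
cake [(0.55, [283.2, 151.3], 221)]
finger_roll [(0.5, [225.0, 154.3], 231)]
board [(0.7, [259.1, 163.6], 3408)]
plate [(0.7, [161.5, 194.8], 1567)]
tongs_left [(0.61, [370.6, 200.6], 231)]
tongs_right []
side 52.2873736920846 261.56691245342387 193.05816612336022 [ 0.37739767 -0.85238585  0.74421183] [0.8982, -0.0769, 0.0344, -0.4314]
tongs [(0.72, [263.3, 320.5], 1734)]
bun [(0.8, [330.6, 242.4], 254), (0.76, [251.7, 224.6], 253), (0.65, [237.4, 184.5], 224), (0.58, [296.6, 204.9], 2290), (0.55, [293.4, 192.9], 201), (0.18, [305.9, 211.3], 299)]
cake [(0.79, [304.1, 211.2], 272)]
finger_roll [(0.8, [282.0, 176.7], 217)]
board []
plate [(0.6, [240.0, 153.1], 652), (0.24, [268.1, 320.4], 1805)]
tongs_left [(0.85, [269.2, 300.2], 784)]
tongs_right [(0.55, [285.2, 173.8], 229)]
0.9 0.0187
```

View images.

View pics/top0.png

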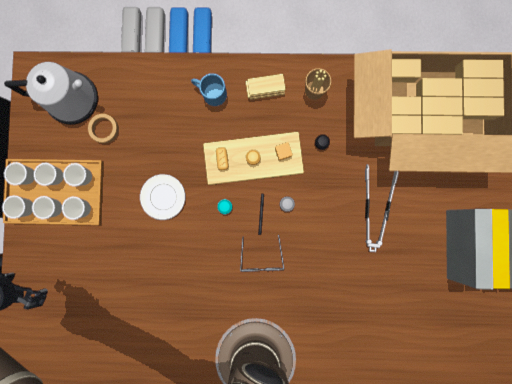

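View pics/side0.png

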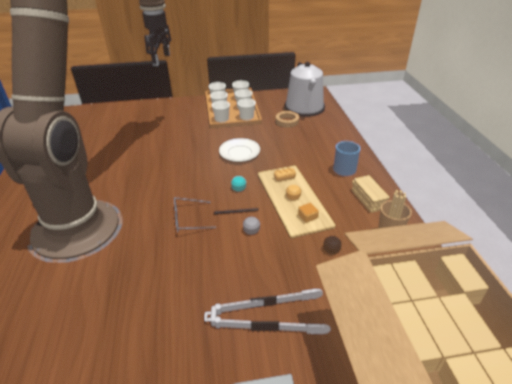

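```bash
cat > h.py <<'E'
import numpy as np,cv2
from scipy.spatial.transform import Rotation as R
def ray(s,px):
    f=192/np.tan(np.radians(s["fov_y"])/2)
    d=np.array([(px[0]-s["cx"])/f,(px[1]-s["cy"])/f,1])
    return np.array(s["eye"]),R.from_quat(s["rotation"]).apply(d)
def at(s,px,z):
    e,d=ray(s,px); return e+d*(z-e[2])/d[2]
def proj(s,P):
    f=192/np.tan(np.radians(s["fov_y"])/2)
    c=R.from_quat(s["rotation"]).inv().apply(np.atleast_2d(P)-np.array(s["eye"]))
    return np.c_[s["cx"]+f*c[:,0]/c[:,2], s["cy"]+f*c[:,1]/c[:,2]]
E
python3 - <<'E'
from h import *
from rig import readout, optics, silhouettes
t=optics.snapshot("top"); s=optics.snapshot("side")
for n,c,px,z in [("t",t,(251.1,157),.03),("t",t,(253,157),.03),("tail",t,(373,247),.015),("lt",t,(368,166),.015),("rt",t,(396.5,172),.015),("plate",t,(161.5,194.8),.01),("cake",t,(283.2,151.3),.04),("roll",t,(222,158),.035),("b",s,(293.4,192.9),.03),("plate",s,(240,151),.01),("tail",s,(208,317),.01)]:
    print(n,np.round(at(c,px,z),4))
a=cv2.resize(t["pixels"][155:260,345:410],None,fx=5,fy=5,interpolation=cv2.INTER_CUBIC)
b=cv2.resize(s["pixels"][280:345,195:340],None,fx=4,fy=4,interpolation=cv2.INTER_CUBIC)
o=np.zeros((600,800,3),np.uint8);o[:525,:325]=a;o[:260,330:330+470]=b[:, :470]
o2=cv2.resize(t["pixels"][125:190,200:310],None,fx=4,fy=4,interpolation=cv2.INTER_CUBIC);o[300:560,330:770]=o2
cv2.imwrite("pics/c1.png",o)
E
```

```text
t [0.6131 0.0214 0.03  ]
t [0.6131 0.0156 0.03  ]
tail [ 0.3458 -0.3537  0.015 ]
lt [ 0.5929 -0.338   0.015 ]
rt [ 0.5758 -0.4249  0.015 ]
plate [0.4934 0.2983 0.01  ]
cake [ 0.6305 -0.0758  0.04  ]
roll [0.6079 0.1101 0.035 ]
b [0.6154 0.0111 0.03  ]
plate [0.4934 0.294  0.01  ]
tail [ 0.3427 -0.3493  0.01  ]
```

View pics/c1.png

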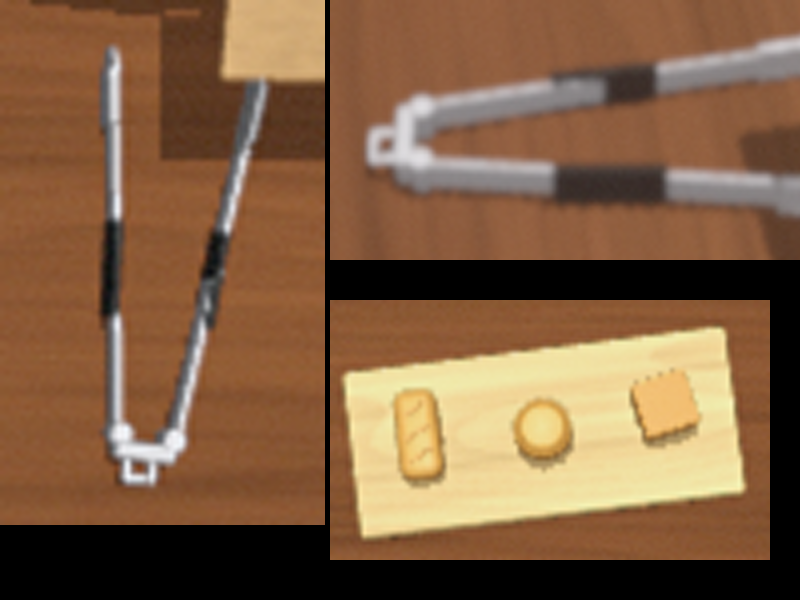

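```bash
python3 - <<'E'
from h import *
from rig import readout, optics, silhouettes
t=optics.snapshot("top"); s=optics.snapshot("side")
def tri(a,b):
    e1,d1=ray(t,a);e2,d2=ray(s,b)
    k=np.linalg.lstsq(np.c_[d1,-d2],e2-e1,rcond=None)[0]
    p=e1+k[0]*d1;q=e2+k[1]*d2;print(np.round((p+q)/2,4),"gap",round(np.linalg.norm(p-q),4))
tri((390,171),(318,265))
tri((391,136),(355,253))
tri((354,136),(349,236))
# fit tongs: crop coords -> px, with model points
T=lambda x,y:(345+(x+.5)/5-.5,155+(y+.5)/5-.5)
S=lambda x,y:(195+(x-330+.5)/4-.5,280+(y+.5)/4-.5)
obs=[]
# model: loop end x=-.128, hinges; sleeve ends x=+-.03 y=+-; tips left (.121,.0475)
M={ 'tail':[-.128,0,.012],'LF':[.03,.032,.015],'LR':[-.03,.028,.015],'RF':[.03,-.032,.015],'RR':[-.03,-.028,.015],'LT':[.121,.044,.014]}
top={'tail':T(138,485),'LF':T(113,220),'LR':T(110,315),'RF':T(216,230),'RR':T(208,325),'LT':T(112,47)}
side={'tail':S(368,147),'LF':S(657,80),'RF':S(665,182),'RR':S(556,182)}
from scipy.optimize import least_squares
def pose(p,m):
    c,sn=np.cos(p[2]),np.sin(p[2]);m=np.array(m)
    return np.c_[p[0]+c*m[:,0]-sn*m[:,1],p[1]+sn*m[:,0]+c*m[:,1],m[:,2]]
def res(p,both=True):
    r=(proj(t,pose(p,[M[k] for k in top]))-np.array(list(top.values())))
    r2=(proj(s,pose(p,[M[k] for k in side]))-np.array(list(side.values())))*.6
    return np.r_[r.ravel(),r2.ravel()]
f=least_squares(res,[.47,-.36,-.08],loss='soft_l1',x_scale=[.01,.01,.1]);print(np.round(f.x,4),np.degrees(f.x[2]))
print(np.round(res(f.x).reshape(-1,2),2).tolist())
p=f.x
for k,m in {'LT':[.121,.0475,.028],'RT':[.121,-.0475,.028]}.items(): print(k,np.round(pose(p,[m]),4))
print({k:np.round(v,4) if not hasattr(v,'items') else v for k,v in readout.state().items()})
E
```

```text
[ 0.5669 -0.3637  0.1494] gap 0.0079
[ 0.6519 -0.3592  0.1649] gap 0.0096
[ 0.6677 -0.2716  0.1218] gap 0.0075
[ 0.4617 -0.3646 -0.1076] -6.165952670652148
[[-0.41, -0.97], [0.08, -0.77], [-0.19, -0.12], [0.43, -0.16], [-1.41, 0.2], [-0.44, 4.02], [-0.02, 0.76], [-0.09, 0.41], [0.36, 0.48], [-0.52, 0.44]]
LT [[ 0.5871 -0.3304  0.028 ]]
RT [[ 0.5769 -0.4249  0.028 ]]
{'time_s': np.float64(1.1), 'qpos': array([-1.2212,  0.4111, -0.0127,  1.5962,  0.0056,  1.1343, -0.0822]), 'qd': array([-0.0006,  0.0003,  0.0007, -0.0005, -0.0006,  0.0008,  0.0003]), 'joint_efforts': array([ 1.60000e-03, -6.00433e+01,  6.81600e-01, -2.99738e+01,
        1.40000e-02,  2.40000e-03,  0.00000e+00]), 'tcp_pos': array([0.2536, 0.5712, 0.2313]), 'orientation': array([0.2074, 0.9783, 0.    , 0.    ]), 'wrist_force': array([0.3484, 0.4479, 0.4881]), 'moment': array([-0.0205,  0.0148, -0.0023]), 'finger_force': np.float64(0.0), 'opening': np.float64(1.0025)}
```

```bash
cat >> h.py <<'E'
def plan(x,y,z,yaw_deg,quiet=False):
    """tool y axis along world angle yaw+90 (tongs y); pointing down. yaw = tongs yaw"""
    from rig import readout
    st=readout.state(); r=R.from_quat(st["orientation"])
    a=np.radians(yaw_deg)
    ty=np.array([-np.sin(a),np.cos(a),0])
    best=None
    for sg in (1,-1):
        Y=sg*ty;Z=np.array([0,0,-1.]);X=np.cross(Y,Z)
        rel=(r.inv()*R.from_matrix(np.c_[X,Y,Z])).as_rotvec(degrees=True)
        if best is None or np.linalg.norm(rel)<np.linalg.norm(best): best=rel
    print("travel",np.round(r.inv().apply(np.array([x,y,z])-st["tcp_pos"])*100,2).tolist(),"rot",np.round(best,1).tolist(),"t",round(st["time_s"],2),"q",np.round(st["qpos"],2).tolist())
E
python3 -c "
from h import *
plan(.48,.1,.23,-6.2);plan(.48,.1,.23,-90)"
```

```text
travel [-39.81, -33.89, 0.13] rot [0.0, 0.0, -17.7] t 1.1 q [-1.22, 0.41, -0.01, 1.6, 0.01, 1.13, -0.08]
travel [-39.81, -33.89, 0.13] rot [0.0, -0.0, 66.1] t 1.1 q [-1.22, 0.41, -0.01, 1.6, 0.01, 1.13, -0.08]
```

Call:
send_rows(travel=[[-39.8, -33.9, 0], [-39.8, -33.9, 0], [-39.8, -33.9, 0], [-39.8, -33.9, 0], [-39.8, -33.9, 0], [-39.8, -33.9, 0], [-39.8, -33.9, 0], [-39.8, -33.9, 0]], rot=[[0, 0, -17.7], [0, 0, -17.7], [0, 0, -17.7], [0, 0, -17.7], [0, 0, -17.7], [0, 0, -17.7], [0, 0, -17.7], [0, 0, -17.7]], grip=[1, 1, 1, 1, 1, 1, 1, 1])

```text
time_s: 1.9
tcp_pos: [0.4273, 0.2087, 0.2317]
orientation: [0.054, 0.999, 0.0, 0.0]
wrist_force: [0.8, 0.8, -0.2]
opening: 0.999
finger_force: 0.0
```

```bash
python3 -c "
from h import *
from rig import readout
print(readout.state()['tcp_pos'])
plan(.462,-.365,.15,-6.2)"
```

```text
[0.42730894 0.20873142 0.23171463]
travel [-9.67, -56.66, 8.13] rot [0.0, 0.0, -0.0] t 1.9 q [-0.66, 0.15, 0.11, 1.95, -0.02, 1.04, 0.93]
```

Call:
send_rows(travel=[[-9.7, -56.7, 8.1], [-9.7, -56.7, 8.1], [-9.7, -56.7, 8.1], [-9.7, -56.7, 8.1], [-9.7, -56.7, 8.1], [-9.7, -56.7, 8.1], [-9.7, -56.7, 8.1], [-9.7, -56.7, 8.1]], rot=[[0, 0, 0], [0, 0, 0], [0, 0, 0], [0, 0, 0], [0, 0, 0], [0, 0, 0], [0, 0, 0], [0, 0, 0]], grip=[1, 1, 1, 1, 1, 1, 1, 1])

```text
time_s: 2.7
tcp_pos: [0.4507, -0.1867, 0.1757]
orientation: [0.054, 0.999, 0.0, 0.001]
wrist_force: [0.6, 0.9, 0.5]
opening: 0.997
finger_force: 0.0
```

```bash
python3 -c "
from h import *
plan(.462,-.365,.15,-6.2)"
```

```text
travel [-3.05, -17.6, 2.57] rot [0.0, 0.1, -0.0] t 2.7 q [-0.07, 0.25, 0.43, 2.01, -0.13, 0.91, 1.89]
```

Call:
send_rows(travel=[[-3, -17.6, 2.6], [-3, -17.6, 2.6], [-3, -17.6, 2.6], [-3, -17.6, 2.6], [-3, -17.6, 2.6], [-3, -17.6, 2.6]], rot=[[0, 0, 0], [0, 0, 0], [0, 0, 0], [0, 0, 0], [0, 0, 0], [0, 0, 0]], grip=[1, 1, 1, 1, 1, 1])

```text
time_s: 3.3
tcp_pos: [0.4609, -0.3631, 0.1491]
orientation: [0.055, 0.998, 0.0, -0.0]
wrist_force: [0.3, -0.0, 0.2]
opening: 1.005
finger_force: 0.0
```

```bash
python3 -c "
from h import *
from rig import optics
w=optics.snapshot('wrist');cv2.imwrite('pics/w1.png',w['pixels'])
print(w['eye'],w['rotation'],w['fov_y'],w['cx'],w['cy'])
plan(.462,-.365,.15,-6.2)
def P(m,p=(.4617,-.3646,-.1076)):
    c,s=np.cos(p[2]),np.sin(p[2]);m=np.array(m);return np.c_[p[0]+c*m[:,0]-s*m[:,1],p[1]+s*m[:,0]+c*m[:,1],m[:,2]]
print(np.round(proj(w,P([[.03,.035,.03],[-.03,.031,.03],[.03,-.035,.03],[-.03,-.031,.03],[.121,.0475,.028],[-.128,0,.01]])),1).tolist())
"
```

```text
[ 0.39103623 -0.35452576  0.29149212] [0.73814213 0.65996078 0.09346781 0.10421967] 61.94174588025919 249.17986263241002 192.09631089794303
travel [-0.09, -0.29, -0.07] rot [0.1, -0.0, -0.0] t 3.35 q [0.24, 0.45, 0.46, 1.81, -0.24, 0.94, 2.27]
[[286.8, 220.4], [284.0, 152.0], [206.7, 220.7], [208.5, 152.3], [296.9, 308.6], [245.7, 25.7]]
```

View pics/w1.png

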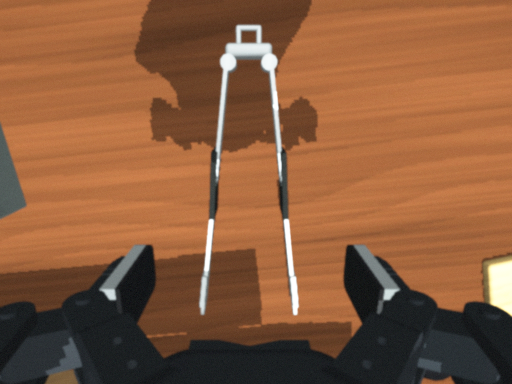

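Call:
send_rows(travel=[[-0.1, -0.1, 5], [-0.1, -0.1, 9], [-0.1, -0.1, 12], [-0.1, -0.1, 13.5], [-0.1, -0.1, 14.7], [-0.1, -0.1, 14.7], [-0.1, -0.1, 14.7]], rot=[[0, 0, 0], [0, 0, 0], [0, 0, 0], [0, 0, 0], [0, 0, 0], [0, 0, 0], [0, 0, 0]], grip=[1, 1, 1, 1, 1, 1, 1])

```text
time_s: 4.05
tcp_pos: [0.4631, -0.3643, 0.0037]
orientation: [0.054, 0.999, -0.0, 0.001]
wrist_force: [0.5, -1.2, 0.5]
opening: 1.001
finger_force: 0.0
```

Call:
send_rows(travel=[[0, 0, 0], [0, 0, 0], [0, 0, 0], [0, 0, 0], [0, 0, 0], [0, 0, 0]], rot=[[0, 0, 0], [0, 0, 0], [0, 0, 0], [0, 0, 0], [0, 0, 0], [0, 0, 0]], grip=[0.8, 0.74, 0.7, 0.7, 0.7, 0.7], grip_force=20)

```text
time_s: 4.65
tcp_pos: [0.4636, -0.3648, 0.0049]
orientation: [0.054, 0.999, -0.001, 0.002]
wrist_force: [-0.9, 1.2, 12.1]
opening: 0.703
finger_force: 11.1
```

Call:
send_rows(travel=[[0, 0, -0.6], [0, 0, -1.5], [1, 0, -2.5], [3, 0, -3], [5, 0, -3.5], [7, 0, -4], [7, 0, -4], [7, 0, -4]], rot=[[0, 0, 0], [0, 0, 0], [0, 0, 0], [0, 0, 0], [0, 0, 0], [0, 0, 0], [0, 0, 0], [0, 0, 0]], grip=[0.7, 0.7, 0.7, 0.7, 0.7, 0.7, 0.7, 0.7])

```text
time_s: 5.45
tcp_pos: [0.3924, -0.3567, 0.0433]
orientation: [0.055, 0.998, -0.0, 0.001]
wrist_force: [0.4, 0.4, -1.2]
opening: 0.699
finger_force: 8.3
```

```bash
python3 -c "
from h import *
from rig import optics
w=optics.snapshot('wrist');s=optics.snapshot('side')
o=np.zeros((600,800,3),np.uint8);o[:384,:512]=w['pixels'];o[384:,:]=cv2.resize(s['pixels'][250:358,180:580],None,fx=2,fy=2)[:216,:].copy() if 0 else 0
c=cv2.resize(s['pixels'][250:358,150:350],None,fx=2,fy=2);o[384:600,:400]=c
cv2.imwrite('pics/w2.png',o)
plan(.42,-.36,.2,0)
from rig import readout;print(readout.state())
"
```

```text
travel [-2.7, -0.06, -15.71] rot [-0.0, 0.1, -6.2] t 5.55 q [0.34, 0.52, 0.4, 2.01, -0.32, 0.66, 2.41]
{'time_s': 5.55, 'qpos': array([ 0.34080134,  0.52283455,  0.39616328,  2.01472982, -0.3192666 ,
        0.66221971,  2.40576689]), 'qd': array([-0.00361912,  0.00997526, -0.00205314, -0.00254225,  0.00104002,
       -0.00169205,  0.00101178]), 'joint_efforts': array([ 4.03139926e-01, -5.46737587e+01,  7.14503154e+00, -1.93217415e+01,
        5.11150004e-02,  3.78727529e-02,  1.26542804e-03]), 'tcp_pos': array([ 0.39338001, -0.35652439,  0.04283964]), 'orientation': array([ 5.41497996e-02,  9.98532705e-01, -1.48402984e-04,  4.62933561e-04]), 'wrist_force': array([ 0.33581155, -0.18151334, -2.01397795]), 'moment': array([-0.02703925, -0.03730346,  0.0391284 ]), 'finger_force': 8.339557349681854, 'opening': 0.7038589802126393}
```

View pics/w2.png

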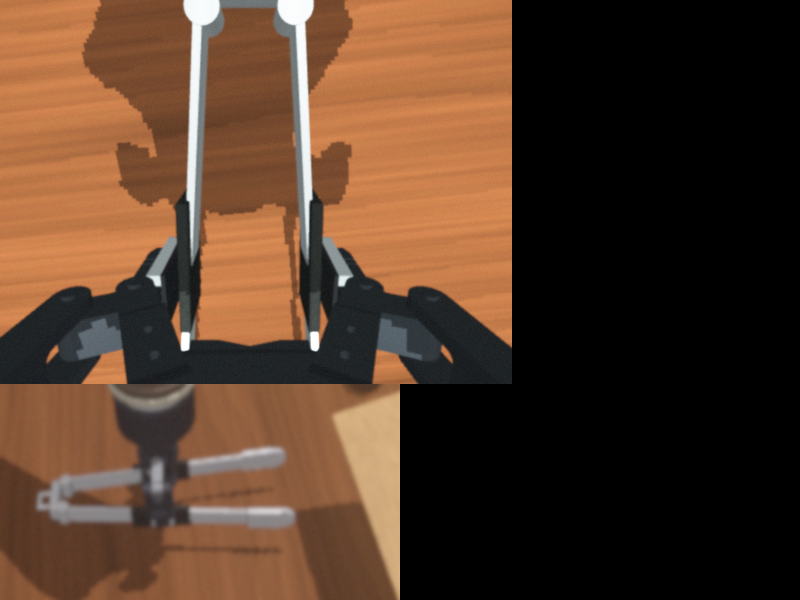

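```bash
python3 -c "
from h import *
from rig import optics
t=optics.snapshot('top')
C=lambda x,y:(200+(x-330+.5)/4-.5,125+(y-300+.5)/4-.5)
c=[at(t,C(*p),.012)[:2] for p in [(345,372),(722,328),(745,492),(362,538)]]
print(np.round(c,4),np.mean(c,0))
a=c[0]-c[1];b=c[1]-c[2];b2=c[0]-c[3];a2=c[3]-c[2]
print([np.degrees(np.arctan2(-v[0],v[1])) for v in (a,a2)],[np.degrees(np.arctan2(v[1],v[0])) for v in (b,b2)])
d=np.array([np.cos(np.radians(6)),np.sin(np.radians(6))]);p=np.array([.614,.0135])-.104*d;print(p)
plan(.44,-.25,.15,-6.2)
plan(p[0],p[1],.13,6)
"
```

```text
[[ 0.6585  0.1716]
 [ 0.6973 -0.1212]
 [ 0.5696 -0.1405]
 [ 0.529   0.1551]] [0.61356915 0.01627247]
[np.float64(7.541752176196588), np.float64(7.8267869660016105)] [np.float64(8.589731378989665), np.float64(7.263631375590231)]
[0.51056972 0.00262904]
travel [-3.49, 11.08, -10.74] rot [-0.0, 0.0, 0.0] t 5.6 q [0.34, 0.52, 0.4, 2.01, -0.32, 0.66, 2.41]
travel [-7.78, 36.96, -8.74] rot [-0.0, 0.0, -12.2] t 5.6 q [0.34, 0.52, 0.4, 2.01, -0.32, 0.66, 2.41]
```

Call:
send_rows(travel=[[0, 1, -3], [-0.5, 3, -6], [-1.5, 6, -9], [-2.5, 10, -10], [-3.5, 14, -10], [-4.5, 18, -10], [-5.5, 22, -10], [-6.5, 26, -10]], rot=[[0, 0, 0], [0, 0, 0], [0, 0, -2], [0, 0, -4], [0, 0, -6], [0, 0, -8], [0, 0, -10], [0, 0, -12]], grip=[0.7, 0.7, 0.7, 0.7, 0.7, 0.7, 0.7, 0.7])

```text
time_s: 6.4
tcp_pos: [0.4864, -0.1031, 0.1426]
orientation: [-0.051, 0.999, -0.0, 0.0]
wrist_force: [1.0, 0.7, -1.3]
opening: 0.703
finger_force: 8.3
```

```bash
python3 -c "
from h import *
plan(.511,.0,.11,8)"
```

```text
travel [-3.51, 10.0, 3.26] rot [-0.0, 0.0, -2.1] t 6.4 q [-0.18, 0.31, 0.36, 2.02, -0.14, 0.84, 1.93]
```

Call:
send_rows(travel=[[-1, 3, 1], [-2, 6, 2], [-3, 8.5, 3], [-3.5, 10, 3.3], [-3.5, 10, 3.3], [-3.5, 10, 3.3]], rot=[[0, 0, -1], [0, 0, -2], [0, 0, -2.1], [0, 0, -2.1], [0, 0, -2.1], [0, 0, -2.1]], grip=[0.7, 0.7, 0.7, 0.7, 0.7, 0.7])

```text
time_s: 7.0
tcp_pos: [0.5103, -0.0029, 0.1096]
orientation: [-0.069, 0.998, -0.0, -0.0]
wrist_force: [-0.2, 0.1, -1.0]
opening: 0.701
finger_force: 8.3
```

```bash
python3 -c "
from h import *
from rig import optics,readout
t=optics.snapshot('top');s=optics.snapshot('side')
o=np.zeros((600,800,3),np.uint8)
a=cv2.resize(t['pixels'][125:235,200:310],None,fx=4,fy=4,interpolation=cv2.INTER_CUBIC);o[:440,:440]=a
b=cv2.resize(s['pixels'][125:275,220:310],None,fx=4,fy=4,interpolation=cv2.INTER_CUBIC);o[:600,440:800]=b
st=readout.state();p=st['tcp_pos'];y=np.radians(8);print(p,st['orientation'],st['opening'])
for X,Y in [(.121,.036),(.121,-.036),(.086,.036),(.105,0)]:
  q=[p[0]+(X-.0015)*np.cos(y)-Y*np.sin(y),p[1]+(X-.0015)*np.sin(y)+Y*np.cos(y),p[2]-.005+.014]
  u=proj(t,q)[0];v=proj(s,q)[0];print(X,Y,np.round((u-[200,125]+.5)*4),np.round((v-[220,125]+.5)*4+[440,0]))
cv2.imwrite('pics/c3.png',o)"
```

```text
[ 0.51032977 -0.00365475  0.10989903] [-6.75508318e-02  9.97715765e-01 -3.19920066e-04  1.88934649e-04] 0.7014814120452032
0.121 0.036 [166.  97.] [741. 143.]
0.121 -0.036 [266.  84.] [779. 199.]
0.086 0.036 [171. 145.] [694. 151.]
0.105 0 [219. 112.] [738. 174.]
```

View pics/c3.png

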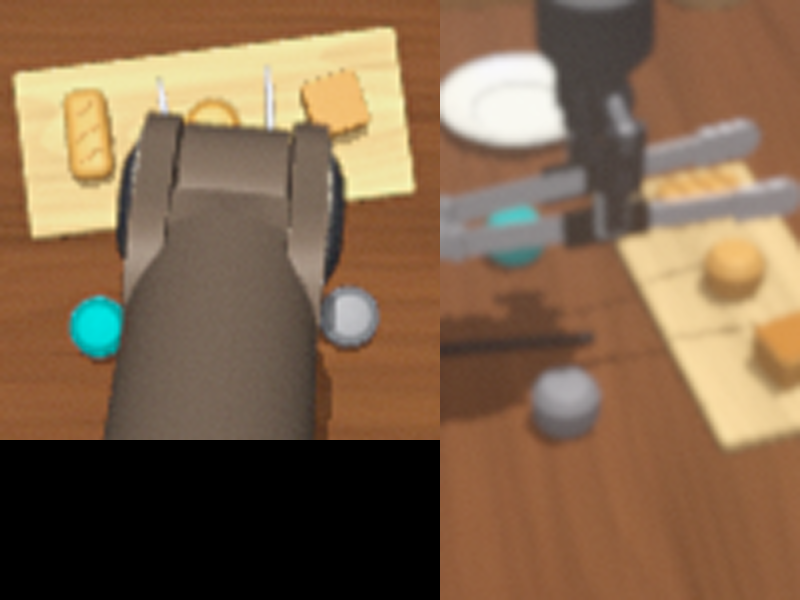

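```bash
python3 -c "
from h import *
plan(.506,-.0007,.036,8)"
```

```text
travel [0.39, 0.36, 7.39] rot [-0.0, 0.0, -0.3] t 7.1 q [-0.33, 0.37, 0.3, 2.01, -0.16, 0.78, 1.77]
```

Call:
send_rows(travel=[[0.4, 0.4, 0], [0.4, 0.4, 2], [0.4, 0.4, 4], [0.4, 0.4, 5.5], [0.4, 0.4, 6.5], [0.4, 0.4, 7.2], [0.4, 0.4, 7.4], [0.4, 0.4, 7.4]], rot=[[0, 0, 0], [0, 0, 0], [0, 0, 0], [0, 0, 0], [0, 0, 0], [0, 0, 0], [0, 0, 0], [0, 0, 0]], grip=[0.7, 0.7, 0.7, 0.7, 0.7, 0.7, 0.7, 0.7])

```text
time_s: 7.9
tcp_pos: [0.5059, 0.0012, 0.0357]
orientation: [-0.068, 0.998, 0.0, 0.0]
wrist_force: [-0.8, -0.7, -1.8]
opening: 0.7
finger_force: 8.3
```

```bash
python3 -c "
from h import *
from rig import optics,readout
t=optics.snapshot('top');s=optics.snapshot('side')
o=np.zeros((600,800,3),np.uint8)
a=cv2.resize(t['pixels'][135:185,210:300],None,fx=4,fy=4,interpolation=cv2.INTER_CUBIC);o[:200,:360]=a
b=cv2.resize(s['pixels'][150:270,200:330],None,fx=5,fy=5,interpolation=cv2.INTER_CUBIC);o[:600,362:800]=b[:,650-438:]
st=readout.state();p=st['tcp_pos'];y=np.radians(8);print(p,st['orientation'],st['opening'],st['wrist_force'])
c0=200+212/5
for X,Y,Z in [(.121,-.036,0),(.121,-.036,.028),(.086,-.035,0),(.086,-.035,.028),(.03,-.03,0),(.03,-.03,.03)]:
  q=[p[0]+(X-.0015)*np.cos(y)-Y*np.sin(y),p[1]+(X-.0015)*np.sin(y)+Y*np.cos(y),p[2]-.005+Z]
  v=proj(s,q)[0];print(X,Y,Z,np.round((v-[c0,150]+.5)*5+[362,0]))
cv2.imwrite('pics/c4.png',o)"
```

```text
[0.50623429 0.00133073 0.03606586] [-6.84861532e-02  9.97651949e-01  4.85168324e-05  4.82043594e-04] 0.6986009383271994 [-0.02502956 -0.24374919 -1.84347414]
0.121 -0.036 0 [655. 244.]
0.121 -0.036 0.028 [658. 206.]
0.086 -0.035 0 [597. 255.]
0.086 -0.035 0.028 [599. 216.]
0.03 -0.03 0 [501. 269.]
0.03 -0.03 0.03 [502. 228.]
```

View pics/c4.png

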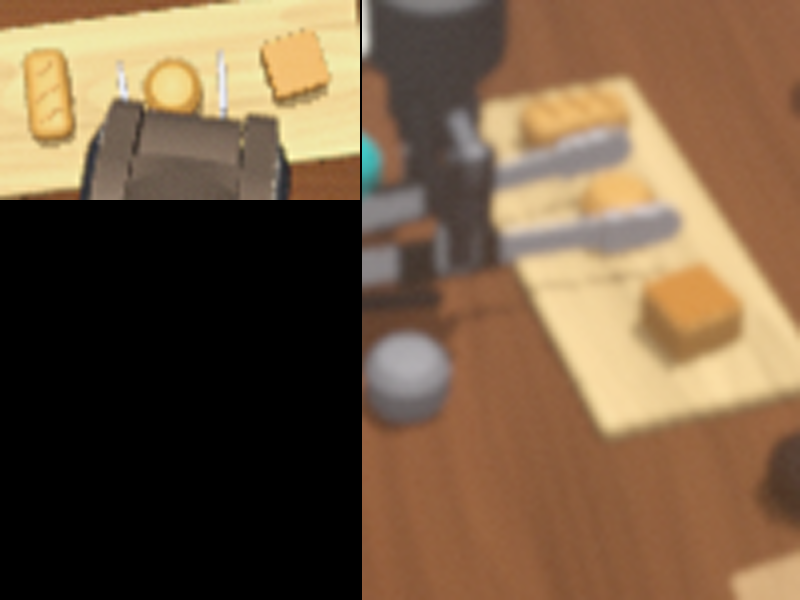

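Call:
send_rows(travel=[[0, 0, 0.5], [0, 0, 0.9], [0, 0, 1.2], [0, 0, 1.2]], rot=[[0, 0, 0], [0, 0, 0], [0, 0, 0], [0, 0, 0]], grip=[0.7, 0.7, 0.7, 0.7])

```text
time_s: 8.4
tcp_pos: [0.5054, 0.0014, 0.023]
orientation: [-0.069, 0.998, -0.0, -0.0]
wrist_force: [-0.2, 1.2, -0.9]
opening: 0.703
finger_force: 8.3
```

Call:
send_rows(travel=[[0, 0, 0], [0, 0, 0], [0, 0, 0], [0, 0, 0], [0, 0, 0], [0, 0, 0], [0, 0, 0], [0, 0, 0]], rot=[[0, 0, 0], [0, 0, 0], [0, 0, 0], [0, 0, 0], [0, 0, 0], [0, 0, 0], [0, 0, 0], [0, 0, 0]], grip=[0.66, 0.63, 0.6, 0.57, 0.54, 0.5, 0.45, 0.45], grip_force=35)

```text
time_s: 9.2
tcp_pos: [0.5059, 0.0014, 0.0236]
orientation: [-0.069, 0.998, 0.0, 0.0]
wrist_force: [0.2, -0.5, -1.2]
opening: 0.552
finger_force: 36.0
```

Call:
send_rows(travel=[[0, 0, -0.5], [0, 0, -1.5], [0, 0, -3], [0, 0, -5], [0, 0, -7], [0, 0, -9], [0, 0, -10], [0, 0, -10]], rot=[[0, 0, 0], [0, 0, 0], [0, 0, 0], [0, 0, 0], [0, 0, 0], [0, 0, 0], [0, 0, 0], [0, 0, 0]], grip=[0.45, 0.45, 0.45, 0.45, 0.45, 0.45, 0.45, 0.45])

```text
time_s: 10.0
tcp_pos: [0.5067, 0.0015, 0.1251]
orientation: [-0.069, 0.998, 0.0, 0.002]
wrist_force: [-0.1, -0.0, -2.0]
opening: 0.546
finger_force: 36.3
```

```bash
python3 -c "
from h import *
from rig import optics,readout
t=optics.snapshot('top');s=optics.snapshot('side')
o=np.zeros((600,800,3),np.uint8)
o[:200,:360]=cv2.resize(t['pixels'][135:185,210:300],None,fx=4,fy=4,interpolation=cv2.INTER_CUBIC)
o[:600,362:800]=cv2.resize(s['pixels'][120:240,200:330],None,fx=5,fy=5,interpolation=cv2.INTER_CUBIC)[:,212:]
cv2.imwrite('pics/c5.png',o)
st=readout.state();print(st['opening'],st['finger_force'],st['wrist_force'],st['moment'])
y=np.radians(8);T=.110
plan(.4934-T*np.cos(y),.2965-T*np.sin(y),.123,8)
print(.4934-T*np.cos(y),.2965-T*np.sin(y))
"
```

```text
0.5525155525320508 36.34033441543579 [-0.3367118  -0.34778314 -3.04391063] [0.0338231  0.12223685 0.05624   ]
travel [8.16, 29.37, 0.03] rot [0.0, -0.0, -0.1] t 10.1 q [-0.35, 0.34, 0.31, 2.01, -0.14, 0.8, 1.75]
0.3844705124384273 0.2811909588943928
```

View pics/c5.png

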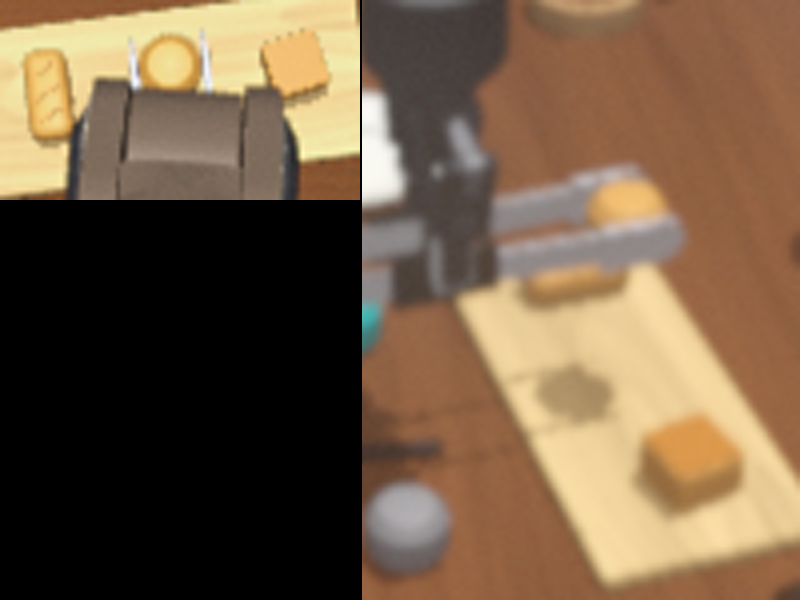

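Call:
send_rows(travel=[[0.3, 1, 0], [0.9, 3, 0], [1.7, 6, 0], [2.6, 9.5, 0], [3.6, 13, 0], [4.6, 16.5, 0], [5.6, 20, 0], [6.5, 23.5, 0]], rot=[[0, 0, 0], [0, 0, 0], [0, 0, 0], [0, 0, 0], [0, 0, 0], [0, 0, 0], [0, 0, 0], [0, 0, 0]], grip=[0.45, 0.45, 0.45, 0.45, 0.45, 0.45, 0.45, 0.45])

```text
time_s: 10.9
tcp_pos: [0.4073, 0.2267, 0.1227]
orientation: [-0.069, 0.998, -0.0, -0.001]
wrist_force: [0.6, 0.6, -1.8]
opening: 0.553
finger_force: 36.4
```

```bash
python3 -c "
from h import *
plan(.3845,.2812,.125,8)"
```

```text
travel [1.51, 5.71, -0.24] rot [-0.0, -0.1, -0.1] t 10.9 q [-0.8, 0.28, 0.22, 2.1, -0.09, 0.77, 1.18]
```

Call:
send_rows(travel=[[0.8, 3, 0], [1.2, 4.8, 0], [1.5, 5.7, 0], [1.5, 5.7, 0], [1.5, 5.7, 0], [1.5, 5.7, 0], [1.5, 5.7, 0], [1.5, 5.7, 0]], rot=[[0, 0, 0], [0, 0, 0], [0, 0, 0], [0, 0, 0], [0, 0, 0], [0, 0, 0], [0, 0, 0], [0, 0, 0]], grip=[0.45, 0.45, 0.45, 0.45, 0.45, 0.45, 0.45, 0.45])

```text
time_s: 11.7
tcp_pos: [0.387, 0.279, 0.1236]
orientation: [-0.068, 0.998, -0.0, 0.0]
wrist_force: [1.2, 0.5, -1.0]
opening: 0.552
finger_force: 36.4
```

```bash
python3 -c "
from h import *
from rig import optics,readout
t=optics.snapshot('top');s=optics.snapshot('side')
o=np.zeros((600,800,3),np.uint8)
o[:320,:360]=cv2.resize(t['pixels'][145:225,125:215],None,fx=4,fy=4,interpolation=cv2.INTER_CUBIC)
o[:600,362:800]=cv2.resize(s['pixels'][90:210,180:310],None,fx=5,fy=5,interpolation=cv2.INTER_CUBIC)[:,:438]
cv2.imwrite('pics/c6.png',o)
st=readout.state();print(st['tcp_pos'],st['opening'],st['finger_force'],st['wrist_force'],st['moment'],np.abs(st['qd']).max())
d=np.array([.9903*.110,.139*.110,.0]);print(np.round(st['tcp_pos']+d,4))
for P in ([.4934,.2965,.018],[.4934,.2965,.13]): print((proj(t,P)[0]-[125,145])*4)
"
```

```text
[0.38684196 0.27927238 0.12357261] 0.5501910189027247 36.37728989124298 [-0.2358059  -0.31812261 -2.25968272] [-0.02849892  0.08434531 -0.05793974] 0.004087179759897538
[0.4958 0.2946 0.1236]
[145.78798662 198.70871558]
[107.07997566 190.44183504]
```

View pics/c6.png

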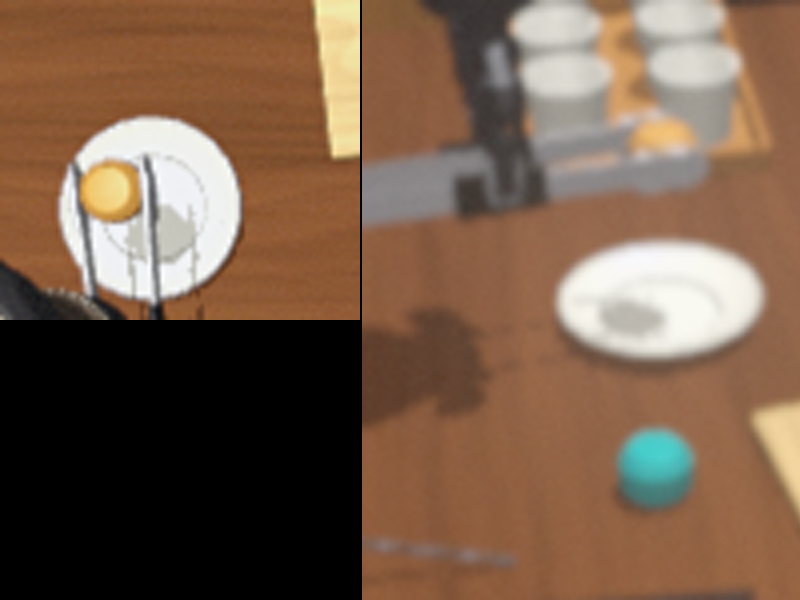

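Call:
send_rows(travel=[[0.4, -0.1, 0], [0.8, -0.3, 0], [0.8, -0.3, 0], [0.8, -0.3, 0], [0.8, -0.3, 0], [0.8, -0.3, 0], [0.8, -0.3, 0], [0.8, -0.3, 0]], rot=[[0, 0, 0], [0, 0, 0], [0, 0, 0], [0, 0, 0], [0, 0, 0], [0, 0, 0], [0, 0, 0], [0, 0, 0]], grip=[0.45, 0.45, 0.45, 0.45, 0.45, 0.45, 0.45, 0.45])

```text
time_s: 12.6
tcp_pos: [0.3791, 0.2756, 0.1235]
orientation: [-0.069, 0.998, 0.0, 0.0]
wrist_force: [0.5, 0.4, -2.3]
opening: 0.55
finger_force: 36.4
```

```bash
python3 -c "
from rig import bot;print(bot.hand_in())"
```

```text
the job is handed in; nothing more can be done
None
```

I handed the job in at about 12.6 s with the bun held level in the tongs, roughly 10 cm above the middle of the plate; the hand-in gave no verdict, and I took no picture after the final 8 mm centring move.

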